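# Stop the drying fan and present the fossil slab

### The job

The fossil is dry: press the drying fan's mushroom stop fully down and let it spring up, then twist its head clockwise to its end stop to reset it. Then draw the big slab with the ammonite up out of its rack slot, gripping it by the bare stone above the fossil and never by the fossil itself, and tip it about 45 degrees so that the fossil side looks obliquely upward, with its upper edge still uppermost. Finish while holding it still in the gripper like that, its middle at least 20 cm above the bench, with the two smaller slabs and the hammer left where they are.

Things in the scene. Friction and masses are not known exactly. Their poses are not given: they have to be found in the camera images.
- stop_top (a point): Centre of the top face of the black mushroom stop head: a round knob 40 mm in diameter and 18 mm thick, axis vertical, on a 20 mm thick stem, its underside 20 mm above a grey fixed box (fan). Its top is 93 mm above the bench when up. It turns with the head.
- fan: The drying fan's fixed stop box, 100 x 90 x 55 mm (x, y, z); origin at the centre of its underside, below the stop's axis. Along its -y a 6 mm foot plate leads to the fan, 172 mm square, near face 240 mm from the stop's axis, top 184 mm above the bench.
- stop_press (a joint): How far the stop head is pushed down, m: 0 up, 0.008 fully down. A spring pushes it back up (2 N at first, 6 N fully down); inside, the stop stays tripped until it is twisted.
- stop_twist (a joint): Turn of the stop head, rad: grows clockwise seen from above, from a start near 0 to the end stop at 1.0; it stays where it is left (friction 0.05 N m).
- slab_center (a point): Centre of the fossil slab, the largest of three: slate 12 mm thick (its x), 100 mm wide (its y; 84 mm at the top edge), 125 mm tall (its z, up), about 0.36 kg. It stands on its lower edge in one of the rack's slots; the top edge is 62.5 mm above this point. Its +x face, away from the robot, carries the fossil; the stone is bare from 13 mm above this point to the top edge.
- fossil (a point): Centre of the ammonite fossil on the slab's +x face, at the face: a disc 44 mm across, 8 mm proud, 10.5 mm below the slab's centre. Axes as the slab's; +x points out of the fossil face.
- rack: Fixed timber rack 216 x 130 mm; origin at the centre of its underside. Three slots run along its y, centred at x = -75, 0 and +75 mm; slot floor 14 mm above the bench, slot walls 10 mm thick with tops 40 mm above the bench, slot width 16 mm.
- plain_a_center (a point): Centre of a smaller bare slate slab, 12 mm thick (x), 66 mm wide (y), 85 mm tall (z), standing in another slot of the rack. Leave it alone.
- plain_b_center (a point): Centre of the second smaller bare slate slab, same sizes as the first, in the remaining slot. Leave it alone.
- hammer: Hammer about 270 mm long lying on the bench beyond the fan's stop; its x axis runs along the handle towards the head. Leave it alone.
Things that resemble listed ones, but are neither listed nor needed, are in the scene too. Leave any orange or turquoise look-alike of the part that bears slab_center alone.

How it is judged:
By the outcome, as a careful person would: the job done as asked, in the order asked, and still so for the second after the job is handed in, while the arm keeps its last pose, push and grip.
It also fails if it takes over 58 s, if anything falls off the work surface, if the arm or the gripper's body presses on something with over 40 N, if the wrist force passes 120 N, or if a joint passes its speed limit or range.

### The arm

A 7-joint arm with a two-finger parallel gripper is mounted at the origin on the work surface. World frame = base frame: x ahead of the robot, y to its left, z up, the work surface at z = 0. Lengths are in m, angles in rad, forces in N, time in s.
With the tool pointing down it reaches from about 0.425 to 0.925 m from the base axis. Payload 6.8 kg.
Tool frame: the origin (TCP) lies at the very end of the fingers, on their centre line; the grasp point (between the pads) lies 19 mm behind it; z points along the fingers, y is the line along which they close (so a half turn about z gives the same grasp; the last joint's range is limited). The gripper opens to 85 mm and grips with 20 to 120 N. Pads are 22 mm wide; open, the fingers measure 114 mm over their backs; the gripper's body (76 mm by 85 mm) begins 54 mm behind the grasp point. The pads swing forward as they close: fully open they stand 13 mm farther back than shut.
Start: joints at [1.163, 0.477, 0.022, 1.555, -0.011, 1.109, -0.083], TCP at [0.199, -0.645, 0.231] pointing down, gripper open.
Joint ranges: [-2.96, 2.96], [-0.34, 2.1], [-1.41, 1.46], [0.24, 2.44], [-1.37, 4.51], [0.17, 1.92], [-2.96, 2.96]. Speed limits (rad/s): [2.39, 2.39, 3.14, 3.14, 3.14, 3.14, 3.14].

### API

Orientations are given as a rotation vector (axis times angle).
In Python, from bench import monitor, optics, r gives the robot as it stands.
- The arm moves only by the shell command python3 -m crank 'ROWS' [OPENING] [FORCE]. ROWS is JSON, a list of rows, each a list of 2 entries, a list of its own where there are three numbers: the shift along the tool's x, y, z in cm, then the turn, a rotation vector about the tool's x, y, z in rad. A call has 1 to 5 rows; each row shifts and turns the commanded pose from where the row before left it, along the tool's axes as they then stand; what a row does not reach is not made up. A row lasts 1/10 s, in which the tool goes at most 50 mm and 8.59 degrees, less where a joint would pass 70% of its speed; a pose out of reach is approached as far as the arm can. A call is refused whole if a number of a shift passes 5 or a number of a turn 0.15, either way. A call with a gripper value outside its range is refused whole. OPENING is the finger opening in cm, from 0 to 8.54, set as the call begins (- or left out, the last holds). The fingers move at their own pace and stop on an object; FORCE is the grip in N (left out, the last holds). Time passes only in rows, so rows that do not move let the fingers close. It gives the time, the measured TCP pose, the force, the opening and the grip force at its end, in the units of the state.
- monitor.get_obs(): the state, without advancing time (a new reading comes with each control period).
- optics.grab_frame(name): name is "scene" or "top" or "wrist"; returns (picture, depth): 384x512x3 uint8, red, green, blue; 384x512 float32, m along the optical axis (not along the pixel's ray), 0 where there is no reading.
- optics.camera_model(name): a dict with "vertical_fov" (degrees; the focal length in pixels is half the picture's height over the tangent of half this angle, whatever the lens; pixels are square), "cx", "cy" (the principal point, pixels), "R" (3x3) and "t" (3): a world point X has camera coordinates R X + t; the wrist camera has in their place "hand_eye" (4x4, takes a point from camera to tool coordinates, whose origin is the TCP and whose axes are the flange's). Camera axes: x right, y down, z forward; pixel columns grow to the right and rows downward; lengths in m; the calibration is good to about 2 mm. The wrist camera is an equidistant fisheye: a pixel r from the principal point sees the ray r / f radians off the axis. A picture is of the moment at which its call begins: read the wrist's pose just before it. camera_model takes no time and is no camera call.
- r.hand_in(): hands the job in; it is judged then, once.
The state is a dict: "clock": time; "joints": joint angles; "qvel": joint speeds; "tau": joint torques, N m; "tcp_pos": TCP position; "orientation": TCP orientation; "contact_force": force on the tool from outside, world axes, zero at the start; "moment": the same for the moment, N m; "grip_width": finger opening in m; "gripper_force": force on a finger pad.
Only numpy, scipy, OpenCV 4.12 (cv2) and the standard library are available. Lean on these libraries where they do the work, as an engineer would, in place of code of your own. Each camera call takes 0.05 s, during which the arm holds its last target. There are 200 camera calls.

## Working session

There is one attempt and no reset: what is moved stays moved. The work goes in short steps, Python scripts to look and compute and a shell command to move; the robot and the scene stay as the last step left them, time stands still between calls to the robot, and variables do not carry over. Pictures are saved under pics/ and viewed, at most 10 in all, crops included, and the job is handed in when it is done.

```bash
ls; mkdir -p pics
python3 - <<'E'
from bench import monitor, optics, r
import cv2,numpy as np
print(monitor.get_obs())
for n in("scene","top"):
    p,d=optics.grab_frame(n); cv2.imwrite(f"pics/{n}0.png",p[:,:,::-1]); np.savez(f"{n}0.npz",p=p,d=d); print(n,optics.camera_model(n))
print(optics.camera_model("wrist"))
E
```

```text
pics
{'clock': 0.0, 'joints': array([ 1.16291251,  0.47784761,  0.02233173,  1.55646589, -0.01152395,
        1.10930491, -0.08310567]), 'qvel': array([-1.40314265e-03, -1.33176403e-03,  1.01484944e-05,  1.46178602e-03,
        1.42106881e-05, -1.27754070e-04, -3.24022457e-04]), 'tau': array([ 3.27874077e-04, -5.96461093e+01,  1.60783030e+00, -2.81208730e+01,
        1.23737514e-02,  9.33316100e-03,  2.31214250e-05]), 'tcp_pos': array([ 0.1991538 , -0.64431772,  0.23028761]), 'orientation': array([-3.10452911e+00, -4.68879823e-01,  6.27320099e-04]), 'contact_force': array([-0.08176434, -0.51179538,  0.08650649]), 'moment': array([0.06737321, 0.01539414, 0.01713303]), 'gripper_force': 0.0, 'grip_width': 0.08546385793630985}
scene {'vertical_fov': 55.94119521770971, 'cx': 254.13501713781935, 'cy': 187.56260720184713, 'R': array([[ 0.28230728,  0.95931724, -0.00360943],
       [ 0.68457971, -0.20409063, -0.699784  ],
       [-0.67205151,  0.19508317, -0.71434539]]), 't': array([-0.11937992, -0.34115775,  1.20880308])}
top {'vertical_fov': 54.83614228715741, 'cx': 255.55725042392575, 'cy': 188.2293154913151, 'R': array([[ 0.01110934, -0.99988478,  0.01034447],
       [-0.99121393, -0.0123754 , -0.13168822],
       [ 0.13180106, -0.00879061, -0.99123721]]), 't': array([-0.05559505,  0.58071094,  0.75280297])}
{'vertical_fov': 65.70646984690485, 'cx': 252.73750381165422, 'cy': 192.6434698925019, 'hand_eye': array([[-6.66571837e-04, -9.54958872e-01, -2.96737439e-01,
         7.53108980e-02],
       [ 9.99999609e-01, -4.64170417e-04, -7.52543796e-04,
         9.85832069e-04],
       [ 5.80911634e-04, -2.96737825e-01,  9.54958808e-01,
        -1.42956721e-01],
       [ 0.00000000e+00,  0.00000000e+00,  0.00000000e+00,
         1.00000000e+00]])}
```

View pics/scene0.png

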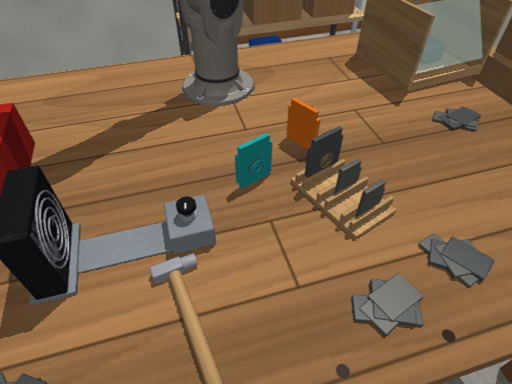

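View pics/top0.png

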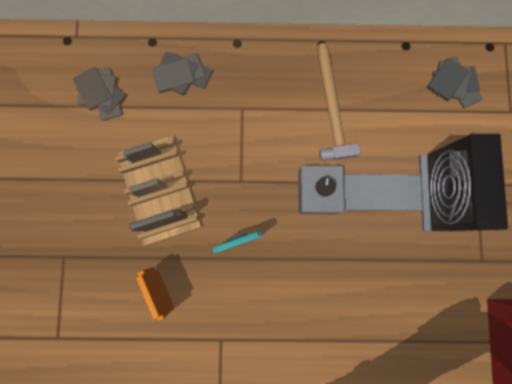

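The scene view shows the black stop at (186,206) and the rack with three slate slabs; the tall one with the ammonite is at (323,152). The possible mix-ups are an orange block (303,124), a turquoise slab (254,162), the small slabs at (348,177) and (371,197), and loose slate piles. In the top view the stop is at (326,185), the big slab at (158,220), the small slabs at (145,187) and (140,152), the turquoise slab at (237,242) and the orange block at (153,293). I choose the tall grey slab with the fossil, standing in the slot nearest the robot.

```bash
cat > h.py <<'E'
import numpy as np,cv2
from bench import monitor, optics, r
from scipy.spatial.transform import Rotation as R
def cloud(n,p=None,d=None):
    o=monitor.get_obs()
    if p is None: p,d=optics.grab_frame(n)
    c=optics.camera_model(n); f=192/np.tan(np.radians(c['vertical_fov']/2))
    v,u=np.mgrid[:384,:512].astype(float); x=(u-c['cx'])/f; y=(v-c['cy'])/f
    if n=='wrist':
        q=np.hypot(x,y)+1e-9; s=np.tan(q)/q; x,y=x*s,y*s
    P=np.stack([x*d,y*d,d],-1)
    if n=='wrist':
        H=c['hand_eye']; P=P@H[:3,:3].T+H[:3,3]
        P=P@R.from_rotvec(o['orientation']).as_matrix().T+o['tcp_pos']
    else: P=(P-c['t'])@c['R']
    P[d<=0]=np.nan
    return p,P
def rect(pts):
    (c,s,a)=cv2.minAreaRect((pts[:,:2]*1000).astype(np.float32)); return np.round(c,1),np.round(s,1),round(a,1)
E
python3 - <<'E'
from h import *
for n in("top","scene"):
    z=np.load(n+"0.npz");p,P=cloud(n,z['p'],z['d'])
    print(n,"shape")
    for nm,px in dict(stop=(326,185),slab=(158,220),a=(145,187),b=(140,152),ham=(340,152),teal=(237,242),orange=(153,293)).items() if n=="top" else dict(stop=(186,203),slab=(323,152),a=(348,177),b=(371,197),ham=(174,268),tq=(254,162),fan=(45,230)).items():
        print(nm,P[px[1],px[0]].round(4))
    Z=P[...,2]; X=P[...,0];Y=P[...,1]
    s=P[int(0)] if 0 else None
    g=p.astype(int); dark=(g.max(2)<100)&(g.max(2)-g.min(2)<30)
    c=P[185,326] if n=="top" else P[203,186]
    m=(np.hypot(X-c[0],Y-c[1])<.05)&(Z>.086)&(Z<.105); q=P[m]; print("knob",len(q),rect(q),np.median(q[:,2]))
    c=P[220,158] if n=="top" else P[152,323]
    m=(np.hypot(X-c[0],Y-c[1])<.08)&(Z>.05)&dark; q=P[m]
    print("slab z",np.nanmax(q[:,2]));q=q[q[:,2]>q[:,2].max()-.012]; print(len(q),rect(q))
    box=P[(np.hypot(X-P[185,326,0],Y-P[185,326,1])<.1)&(Z>.045)&(Z<.06)] if n=="top" else None
    if n=="top": print("box",rect(box))
z=np.load("scene0.npz");cv2.imwrite("pics/crop.png",cv2.resize(z['p'][90:250,220:410,::-1],None,fx=4,fy=3.7,interpolation=3)[:600,:800])
E
```

```text
top shape
stop [ 0.5826 -0.1891  0.0916]
slab [0.5068 0.1311 0.1382]
a [0.573  0.1695 0.099 ]
b [0.646  0.1866 0.0872]
ham [ 0.6657 -0.2341  0.0271]
teal [ 0.4682 -0.0145  0.1248]
orange [0.3707 0.1436 0.101 ]
knob 308 (array([ 580.2, -187.9]), array([38.1, 38. ]), 45.3) 0.09269789395719494
slab z 0.14057537228694003
79 (array([503.3, 139.8]), array([10.8, 81. ]), 26.3)
box (array([ 580. , -188.3]), array([98.4, 90.3]), 0.2)
scene shape
stop [ 0.5814 -0.1869  0.0921]
slab [0.516  0.1362 0.0931]
a [0.583  0.1703 0.0667]
b [0.6588 0.1827 0.0758]
ham [ 0.6783 -0.2343  0.0253]
tq [ 0.4783 -0.0164  0.0694]
fan [ 0.6092 -0.43    0.1294]
knob 254 (array([ 581.2, -187.4]), array([36.3, 38.2]), 20.6) 0.09227188056784663
slab z 0.140041176686235
210 (array([508.9, 142.7]), array([12.8, 80.7]), 18.2)
```

View pics/crop.png

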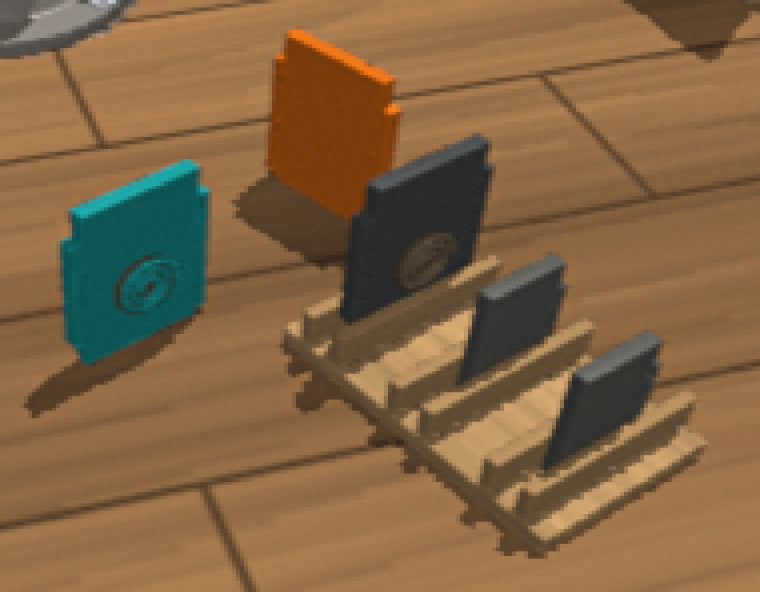

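The crop confirms it: the ammonite slab at crop (420,230) is dark slate, stands in the rack slot nearest the robot and is taller than the other two. The measured top heights agree with the description: 93 mm for the knob and 139 mm for the slab. I'm moving above the stop with the fingers closing.

```bash
R5='[[[3.33,-2.16,0],[0,0,0]],[[3.33,-2.16,0],[0,0,0]],[[3.33,-2.16,0],[0,0,0]],[[3.33,-2.16,0],[0,0,0]],[[3.33,-2.16,0],[0,0,0]]]' ; unset R5
python3 -m crank '[[[3.33,-2.16,0],[0,0,0]],[[3.33,-2.16,0],[0,0,0]],[[3.33,-2.16,0],[0,0,0]],[[3.33,-2.16,0],[0,0,0]],[[3.33,-2.16,0],[0,0,0]]]' 0 30
python3 -m crank '[[[3.33,-2.16,0],[0,0,0]],[[3.33,-2.16,0],[0,0,0]],[[3.33,-2.16,0],[0,0,0]],[[3.33,-2.16,0],[0,0,0]],[[3.33,-2.16,0],[0,0,0]]]'
python3 -m crank '[[[3.33,-2.16,0],[0,0,0]],[[3.33,-2.16,0],[0,0,0]],[[3.33,-2.16,0],[0,0,0]],[[3.33,-2.16,0],[0,0,0]],[[3.33,-2.16,0],[0,0,0]]]'
python3 -m crank '[[[0,0,2.5],[0,0,0]],[[0,0,2.5],[0,0,0]],[[0,0,0],[0,0,0]]]'
python3 - <<'E'
from h import *
p,P=cloud("wrist");cv2.imwrite("pics/w1.png",p[:,:,::-1])
Z=P[...,2];m=(np.hypot(P[...,0]-.581,P[...,1]+.187)<.035)&(Z>.087)&(Z<.098);q=P[m];print(len(q),rect(q),np.median(q[:,2]))
o=monitor.get_obs();print(o['clock'],o['joints'],o['tcp_pos'],o['orientation'],o['contact_force'])
E
```

```text
clock: 0.6
tcp_pos: [0.3272, -0.491, 0.2309]
orientation: [-3.106, -0.469, 0.001]
contact_force: [0.1, -0.7, 1.2]
grip_width: 0.0122
gripper_force: 0.0
clock: 1.1
tcp_pos: [0.4543, -0.3387, 0.2311]
orientation: [-3.106, -0.469, 0.001]
contact_force: [-0.5, -0.1, 1.1]
grip_width: -0.0
gripper_force: 0.0
clock: 1.6
tcp_pos: [0.5814, -0.1865, 0.2309]
orientation: [-3.106, -0.469, 0.001]
contact_force: [0.3, -0.6, 0.6]
grip_width: -0.0
gripper_force: 0.0
clock: 1.9
tcp_pos: [0.5783, -0.187, 0.1775]
orientation: [-3.103, -0.47, 0.011]
contact_force: [-1.2, 0.2, -0.2]
grip_width: 0.0001
gripper_force: 0.0
1796 (array([ 579.4, -188.1]), array([39.3, 39.3]), 24.0) 0.09318068773850684
1.95 [ 0.36191908  0.43241502 -0.19835433  1.75587847  0.10022352  0.96745499
 -1.14690742] [ 0.57945054 -0.1876098   0.17962807] [-3.10478878 -0.46897637  0.00629084] [-0.02123638 -0.12033368  1.10784765]
```

View pics/w1.png

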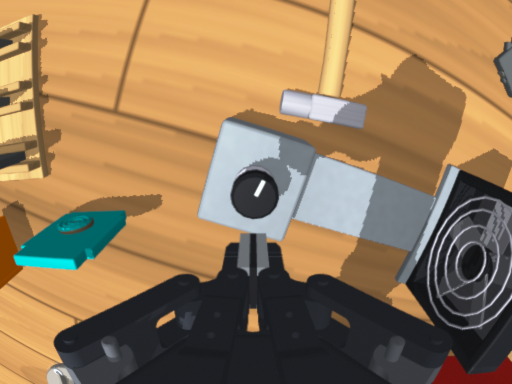

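The wrist view shows the black knob with its white mark at (256,193), on the grey box straight below the closed fingers. The TCP is within 1 mm of the knob axis, so I'm pressing.

```bash
python3 -m crank '[[[0,0,2.5],[0,0,0]],[[0,0,2.5],[0,0,0]],[[0,0,2],[0,0,0]],[[0,0,0.8],[0,0,0]],[[0,0,0],[0,0,0]]]'
python3 -m crank '[[[0,0,0.4],[0,0,0]],[[0,0,0.4],[0,0,0]],[[0,0,0.3],[0,0,0]],[[0,0,0],[0,0,0]]]'
```

```text
clock: 2.45
tcp_pos: [0.5807, -0.1881, 0.1034]
orientation: [-3.106, -0.468, 0.001]
contact_force: [-0.6, 0.9, 0.5]
grip_width: -0.0
gripper_force: 0.0
clock: 2.85
tcp_pos: [0.5813, -0.188, 0.0926]
orientation: [3.106, 0.469, 0.001]
contact_force: [-0.3, -0.0, 1.8]
grip_width: -0.0001
gripper_force: 0.8
```

```bash
python3 -m crank '[[[0,0,0.3],[0,0,0]],[[0,0,0.3],[0,0,0]],[[0,0,0.2],[0,0,0]],[[0,0,0],[0,0,0]]]'
python3 -m crank '[[[0,0,0.1],[0,0,0]],[[0,0,0.1],[0,0,0]],[[0,0,0],[0,0,0]]]'
```

```text
clock: 3.25
tcp_pos: [0.5814, -0.188, 0.0851]
orientation: [3.106, 0.469, 0.001]
contact_force: [-0.7, -0.3, 6.9]
grip_width: 0.0002
gripper_force: 3.9
clock: 3.55
tcp_pos: [0.5816, -0.1881, 0.0848]
orientation: [3.105, 0.469, 0.002]
contact_force: [-5.9, 1.6, 20.5]
grip_width: 0.0
gripper_force: 10.7
```

The force jumped to 20 N at z = 0.0848, so the stop is fully down. Next I lift, open, and check that it has sprung back.

```bash
python3 -m crank '[[[0,0,-1],[0,0,0]],[[0,0,-2],[0,0,0]],[[0,0,-2],[0,0,0]],[[0,0,-1],[0,0,0]],[[0,0,0],[0,0,0]]]' 6.5 25
python3 - <<'E'
from h import *
p,P=cloud("wrist")
Z=P[...,2];m=(np.hypot(P[...,0]-.581,P[...,1]+.187)<.025)&(Z>.08)&(Z<.098);q=P[m];print(len(q),rect(q),np.median(q[:,2]));o=monitor.get_obs();print(o['grip_width'],o['tcp_pos'])
E
```

```text
clock: 4.05
tcp_pos: [0.5817, -0.188, 0.1434]
orientation: [3.106, 0.469, 0.003]
contact_force: [-0.3, -0.3, -1.2]
grip_width: 0.0653
gripper_force: 0.0
2469 (array([ 579.4, -188. ]), array([39.6, 39.2]), 21.9) 0.09317855494840069
0.06540439094590167 [ 0.58094185 -0.18785383  0.14225396]
```

```bash
python3 -m crank '[[[0,0,2],[0,0,0]],[[0,0,2],[0,0,0]],[[0,0,2],[0,0,0]],[[0,0,1.5],[0,0,0]],[[0,0,0],[0,0,0]]]'
python3 -m crank '[[[0,0,0],[0,0,0]],[[0,0,0],[0,0,0]],[[0,0,0],[0,0,0]],[[0,0,0],[0,0,0]],[[0,0,0],[0,0,0]]]' 3.5 25
```

```text
clock: 4.6
tcp_pos: [0.5786, -0.1873, 0.0641]
orientation: [-3.104, -0.469, 0.008]
contact_force: [0.5, 0.3, -0.6]
grip_width: 0.065
gripper_force: 0.0
clock: 5.1
tcp_pos: [0.5812, -0.1873, 0.0679]
orientation: [-3.106, -0.47, -0.001]
contact_force: [-1.7, 3.4, 1.7]
grip_width: 0.0392
gripper_force: 26.9
```

Gripped at 39 mm, which matches the knob. Twisting clockwise (+ about tool z).

```bash
python3 -m crank '[[[0,0,0],[0,0,0.1]],[[0,0,0],[0,0,0.1]],[[0,0,0],[0,0,0.1]],[[0,0,0],[0,0,0.1]],[[0,0,0],[0,0,0.1]]]'
python3 -m crank '[[[0,0,0],[0,0,0.1]],[[0,0,0],[0,0,0.1]],[[0,0,0],[0,0,0.1]],[[0,0,0],[0,0,0.1]],[[0,0,0],[0,0,0]]]'
python3 -c "
from h import *
o=monitor.get_obs();print(o['moment'],o['tcp_pos'],o['joints'])"
```

```text
clock: 5.6
tcp_pos: [0.5812, -0.1882, 0.0677]
orientation: [3.125, -0.32, 0.001]
contact_force: [-1.4, 1.5, 1.0]
grip_width: 0.0394
gripper_force: 26.9
clock: 6.1
tcp_pos: [0.5811, -0.1889, 0.0678]
orientation: [3.0, -0.928, 0.002]
contact_force: [-0.5, -1.6, 0.7]
grip_width: 0.0389
gripper_force: 26.9
[-0.41182444  0.26764558  0.3968622 ] [ 0.58110707 -0.18888708  0.06776639] [ 0.17409518  0.56520933  0.04966422  1.84276116 -0.03719319  0.73352613
 -1.92745006]
```

```bash
python3 -m crank '[[[0,0,0],[0,0,0.06]],[[0,0,0],[0,0,0.06]],[[0,0,0],[0,0,0.06]],[[0,0,0],[0,0,0.03]],[[0,0,0],[0,0,0]]]'
python3 -c "
from h import *
o=monitor.get_obs();print(o['moment'],o['tcp_pos'],o['joints'])"
```

```text
clock: 6.6
tcp_pos: [0.5816, -0.1898, 0.0679]
orientation: [2.886, -1.236, 0.004]
contact_force: [1.3, -5.3, 1.4]
grip_width: 0.0387
gripper_force: 26.8
[-1.18730063 -0.2092461   0.51018176] [ 0.58159118 -0.18981002  0.06790907] [ 0.13493378  0.56694527  0.10359928  1.84505559 -0.08025188  0.73112338
 -2.09797751]
```

```bash
python3 -m crank '[[[0,0,0],[0,0,0]],[[0,0,0],[0,0,0]],[[0,0,0],[0,0,0]],[[0,0,0],[0,0,0]]]' 6.5 25
python3 -m crank '[[[0,0,-2],[0,0,0]],[[0,0,-3],[0,0,0]],[[0,0,-3],[0,0,0]],[[0,0,-3],[0,0,0]],[[0,0,0],[0,0,0]]]'
python3 - <<'E'
from h import *
z=np.load("top0.npz");pt,Pt=cloud("top",z['p'],z['d'])
def ang(p,P,n):
    m=(np.hypot(P[...,0]-.580,P[...,1]+.188)<.017)&(P[...,2]>.086)
    m&=p.min(2)>110
    q=P[m]; v=q[:,:2].mean(0)-[.580,-.188]; print(n,m.sum(),np.degrees(np.arctan2(v[1],v[0])),v)
ang(pt,Pt,"top0")
z=np.load("scene0.npz");ps,Ps=cloud("scene",z['p'],z['d']);ang(ps,Ps,"scene0")
p,P=cloud("wrist");ang(p,P,"wrist")
m=(np.hypot(P[...,0]-.58,P[...,1]+.188)<.025)&(P[...,2]>.08);print(np.median(P[m][:,2]))
p,P=cloud("top");ang(p,P,"top");o=monitor.get_obs();print(o['tcp_pos'],o['clock'])
E
```

```text
clock: 7.0
tcp_pos: [0.5808, -0.1873, 0.0671]
orientation: [-2.887, 1.237, 0.001]
contact_force: [-0.2, -0.3, 0.0]
grip_width: 0.0653
gripper_force: 0.0
clock: 7.5
tcp_pos: [0.5835, -0.1885, 0.1818]
orientation: [-2.886, 1.237, -0.012]
contact_force: [0.2, -0.3, -0.4]
grip_width: 0.0645
gripper_force: 0.0
top0 15 -12.043199620579644 [ 0.01029511 -0.00219641]
scene0 14 -13.955252476856577 [ 0.00827037 -0.00205518]
wrist 96 -64.66469197509417 [ 0.00379182 -0.00800888]
0.26437520449069807
top 577 -7.936608755854967 [ 0.00657202 -0.00091622]
[ 0.58117236 -0.18767318  0.17784638] 7.6
```

Run:
```python
from h import *
def ang(p,pos,rv):
    c=optics.camera_model("wrist"); f=192/np.tan(np.radians(c['vertical_fov']/2)); H=c['hand_eye']; Rm=R.from_rotvec(rv).as_matrix()
    v,u=np.mgrid[:384,:512].astype(float);x=(u-c['cx'])/f;y=(v-c['cy'])/f;q=np.hypot(x,y)+1e-9
    d=np.stack([np.sin(q)*x/q,np.sin(q)*y/q,np.cos(q)],-1)@(Rm@H[:3,:3]).T; o=Rm@H[:3,3]+pos
    P=o+d*((.0932-o[2])/d[...,2])[...,None]
    rr=np.hypot(P[...,0]-.5797,P[...,1]+.188); g=p.min(2)
    dk=P[(rr<.025)&(p.max(2)<60)]; ce=dk[:,:2].mean(0)
    (cc,_)=cv2.minEnclosingCircle((dk[:,:2]*1e3).astype(np.float32))
    w=P[(rr<.016)&(g>110)][:,:2]; l=cv2.fitLine((w*1e3).astype(np.float32),cv2.DIST_L2,0,.01,.01).ravel()
    v=w.mean(0)-np.array(cc)/1e3
    print(len(w),"cen",np.array(cc),"line",np.degrees(np.arctan2(l[1],l[0])),"vec",np.degrees(np.arctan2(v[1],v[0])),v)
ang(cv2.imread("pics/w1.png")[:,:,::-1],np.array([.57945,-.18761,.17963]),[-3.10479,-.46898,.00629])
o=monitor.get_obs();p,_=optics.grab_frame("wrist");cv2.imwrite("pics/w2.png",p[:,:,::-1]);ang(p,o['tcp_pos'],o['orientation'])
```

```text
86 cen [ 583.13806152 -188.36521912] line -8.311233 vec -21.059956401039734 [ 0.0054905 -0.0021142]
97 cen [ 580.77838135 -190.21020508] line -56.82714 vec -62.432406171148514 [ 0.00281125 -0.00538485]
```

View pics/w2.png

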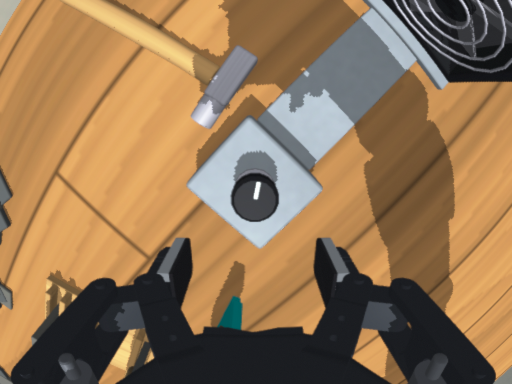

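The mark turned only about 45–52° by these measurements. I'll regrip and twist again, watching the moment, to confirm it's at the end stop.

```bash
python3 -m crank '[[[0,0,0],[0,0,-0.14]],[[0,0,0],[0,0,-0.14]],[[0,0,2],[0,0,-0.14]],[[0,0,3],[0,0,-0.14]],[[0,0,3],[0,0,0]]]'
python3 -m crank '[[[0,0,2],[0,0,0]],[[0,0,1],[0,0,0]],[[0,0,0],[0,0,0]]]'
python3 -m crank '[[[0,0,0],[0,0,0]],[[0,0,0],[0,0,0]],[[0,0,0],[0,0,0]],[[0,0,0],[0,0,0]],[[0,0,0],[0,0,0]]]' 3.5 50
python3 -c "
from h import *
o=monitor.get_obs();print(o['moment'],o['tcp_pos'])"
python3 -m crank '[[[0,0,0],[0,0,0.08]],[[0,0,0],[0,0,0]]]'
python3 -c "
from h import *
o=monitor.get_obs();print(o['moment'],o['tcp_pos'])"
python3 -m crank '[[[0,0,0],[0,0,0.08]],[[0,0,0],[0,0,0]]]'
python3 -c "
from h import *
o=monitor.get_obs();print(o['moment'],o['tcp_pos'])"
```

```text
clock: 8.15
tcp_pos: [0.5801, -0.1876, 0.0953]
orientation: [-3.117, 0.386, 0.002]
contact_force: [1.0, 0.4, -0.8]
grip_width: 0.0652
gripper_force: 0.0
clock: 8.45
tcp_pos: [0.5792, -0.1873, 0.065]
orientation: [-3.117, 0.392, 0.007]
contact_force: [-0.4, -1.1, 0.4]
grip_width: 0.0651
gripper_force: 0.0
clock: 8.95
tcp_pos: [0.5816, -0.1882, 0.0681]
orientation: [3.117, -0.392, 0.003]
contact_force: [1.3, -0.4, 2.3]
grip_width: 0.0387
gripper_force: 49.9
[-0.18482692 -0.16214105  0.04147771] [ 0.58164539 -0.18817697  0.06812724]
clock: 9.15
tcp_pos: [0.5822, -0.1885, 0.0681]
orientation: [3.098, -0.514, 0.005]
contact_force: [3.2, -2.8, 1.0]
grip_width: 0.0385
gripper_force: 50.2
[-0.6637696  -0.68059505  0.75863126] [ 0.58223875 -0.18850857  0.0680833 ]
clock: 9.35
tcp_pos: [0.5821, -0.1887, 0.068]
orientation: [3.075, -0.637, 0.004]
contact_force: [4.0, -3.8, 1.5]
grip_width: 0.0385
gripper_force: 50.3
[-0.81814729 -0.6732243   0.77825229] [ 0.58205401 -0.18872662  0.06795358]
```

The torque rises at once (0.76 N m), so the head was already at its end stop. I'll release, lift, and go above the slab, turning the tool counter-clockwise.

```bash
python3 -m crank '[[[0,0,0],[0,0,0]],[[0,0,0],[0,0,0]],[[0,0,0],[0,0,0]],[[0,0,0],[0,0,0]]]' 6.5 25
python3 -m crank '[[[0,0,-3],[0,0,0]],[[0,0,-4],[0,0,0]],[[0,0,-4],[0,0,0]],[[0,0,-4],[0,0,0]],[[0,0,-4],[0,0,0]]]'
python3 -m crank '[[[-2.5,-3.4,0],[0,0,0]],[[-2.5,-3.4,0],[0,0,0]],[[-2.5,-3.4,0],[0,0,0]],[[-2.5,-3.4,0],[0,0,0]],[[-2.5,-3.4,0],[0,0,0]]]'
python3 -m crank '[[[-2.5,-3.4,0],[0,0,0]],[[-2.5,-3.4,0],[0,0,0]],[[-2.5,-3.4,0],[0,0,0]],[[0,0,0],[0,0,-0.14]],[[0,0,0],[0,0,-0.14]]]' 5
python3 -m crank '[[[0,0,0],[0,0,-0.14]],[[0,0,0],[0,0,-0.14]],[[0,0,0],[0,0,-0.14]],[[0,0,0],[0,0,-0.14]],[[0,0,0],[0,0,-0.14]]]'
python3 -m crank '[[[0,0,0],[0,0,-0.14]],[[0,0,0],[0,0,-0.14]],[[0,0,0],[0,0,-0.14]],[[0,0,0],[0,0,-0.14]],[[0,0,0],[0,0,-0.14]]]'
python3 -m crank '[[[0,0,0],[0,0,-0.14]],[[0,0,0],[0,0,-0.14]],[[0,0,0],[0,0,-0.14]],[[0,0,0],[0,0,-0.14]],[[0,0,0],[0,0,0]]]'
python3 - <<'E'
from h import *
p,P=cloud("wrist");cv2.imwrite("pics/w3.png",p[:,:,::-1]);np.savez("w3.npz",p=p,P=P)
for n,c,zr in(("slab",(.505,.141),(.132,.146)),("a",(.575,.165),(.092,.106)),("b",(.648,.185),(.092,.106))):
    m=(np.hypot(P[...,0]-c[0],P[...,1]-c[1])<.06)&(P[...,2]>zr[0])&(P[...,2]<zr[1]);q=P[m]
    print(n,len(q),rect(q) if len(q)>5 else 0, np.median(q[:,2]))
o=monitor.get_obs();print(o['tcp_pos'],o['orientation'],o['joints'],o['clock'],o['grip_width'])
E
```

```text
clock: 9.75
tcp_pos: [0.5804, -0.1874, 0.0669]
orientation: [-3.075, 0.639, 0.002]
contact_force: [-0.4, -0.4, -0.1]
grip_width: 0.0655
gripper_force: 0.0
clock: 10.25
tcp_pos: [0.5804, -0.1876, 0.2589]
orientation: [-3.076, 0.639, 0.001]
contact_force: [1.1, -0.1, -0.5]
grip_width: 0.0648
gripper_force: 0.0
clock: 10.75
tcp_pos: [0.5331, 0.0195, 0.2573]
orientation: [-3.076, 0.64, 0.0]
contact_force: [0.8, 0.6, 0.4]
grip_width: 0.0651
gripper_force: 0.0
clock: 11.25
tcp_pos: [0.505, 0.1433, 0.2572]
orientation: [-3.136, 0.189, 0.001]
contact_force: [0.1, -0.3, 0.9]
grip_width: 0.0496
gripper_force: 0.0
clock: 11.75
tcp_pos: [0.5056, 0.1413, 0.2571]
orientation: [-3.012, -0.892, 0.001]
contact_force: [-0.3, 0.8, 1.2]
grip_width: 0.0498
gripper_force: 0.0
clock: 12.25
tcp_pos: [0.5056, 0.1413, 0.2571]
orientation: [-2.524, -1.871, 0.001]
contact_force: [0.3, -0.9, -0.5]
grip_width: 0.0497
gripper_force: 0.0
clock: 12.75
tcp_pos: [0.5057, 0.1412, 0.2571]
orientation: [-1.914, -2.491, 0.001]
contact_force: [0.5, 0.2, 1.1]
grip_width: 0.0503
gripper_force: 0.0
slab 1143 (array([506.4, 144.1]), array([12.1, 83.2]), 18.7) 0.13909247381489442
a 632 (array([575.2, 173.7]), array([12.1, 57.1]), 19.1) 0.0989424566609242
b 571 (array([649. , 189.4]), array([12.6, 58.8]), 19.1) 0.09880128657139314
[0.50570534 0.14118548 0.2571442 ] [-1.91950411e+00 -2.48651962e+00  5.60510752e-04] [-0.02175641  0.23669391 -0.43137404  1.85770938  0.1117324   1.07129721
 -0.24025238] 12.8 0.05013529337710484
```

View pics/w3.png

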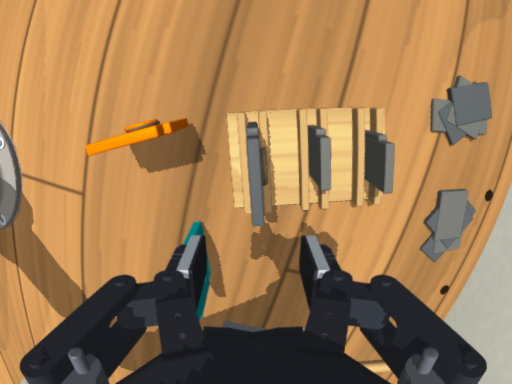

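The wrist view shows the rack with the tall slab's top edge at (255,173) and the small slabs at (320,157) and (378,160). Turquoise is at (200,270) and orange at (138,137), both clear. The slab top is 83 × 12 mm at z = 139 mm, as expected. Next I make a small correction and descend to TCP z ≈ 0.095.

```bash
python3 -m crank '[[[0.26,0.14,0],[0,0,-0.07]],[[0,0,3],[0,0,0]],[[0,0,3],[0,0,0]],[[0,0,3],[0,0,0]],[[0,0,2],[0,0,0]]]'
python3 -m crank '[[[0,0,2],[0,0,0]],[[0,0,2],[0,0,0]],[[0,0,1.2],[0,0,0]],[[0,0,0],[0,0,0]],[[0,0,0],[0,0,0]]]'
python3 -m crank '[[[0,0,0],[0,0,0]],[[0,0,0],[0,0,0]],[[0,0,0],[0,0,0]],[[0,0,0],[0,0,0]],[[0,0,0],[0,0,0]]]' 0.6 70
```

```text
clock: 13.3
tcp_pos: [0.5056, 0.1437, 0.1453]
orientation: [-1.832, -2.55, 0.003]
contact_force: [0.8, -0.5, -1.3]
grip_width: 0.0499
gripper_force: 0.0
clock: 13.8
tcp_pos: [0.5069, 0.1444, 0.0957]
orientation: [1.829, 2.554, 0.0]
contact_force: [0.4, 0.2, 0.0]
grip_width: 0.0501
gripper_force: 0.0
clock: 14.3
tcp_pos: [0.5074, 0.1444, 0.0962]
orientation: [1.827, 2.554, 0.002]
contact_force: [-0.9, -0.1, 6.7]
grip_width: 0.011
gripper_force: 69.6
```

Gripped bare stone. Lifting straight up.

```bash
python3 -m crank '[[[0,0,-0.5],[0,0,0]],[[0,0,-1],[0,0,0]],[[0,0,-1.5],[0,0,0]],[[0,0,-1.5],[0,0,0]],[[0,0,-1.5],[0,0,0]]]'
python3 -m crank '[[[0,0,-2.5],[0,0,0]],[[0,0,-3],[0,0,0]],[[0,0,-3],[0,0,0]],[[0,0,-3],[0,0,0]],[[0,0,-3],[0,0,0]]]'
python3 -m crank '[[[0,0,-2],[0,0,0]],[[0,2,-1],[0,0,0]],[[0,2,0],[0,0,0]],[[0,2,0],[0,0,0]],[[0,2,0],[0,0,0]]]'
python3 -m crank '[[[0,0,0],[-0.07,0,0]],[[0,0,0],[-0.07,0,0]],[[0,0,0],[-0.07,0,0]],[[0,0,0],[-0.07,0,0]],[[0,0,0],[-0.07,0,0]]]'
python3 -c "
from h import *
o=monitor.get_obs();print(o['joints'])"
```

```text
clock: 14.8
tcp_pos: [0.506, 0.144, 0.1559]
orientation: [-1.827, -2.555, 0.001]
contact_force: [0.9, -1.0, -5.0]
grip_width: 0.0116
gripper_force: 68.4
clock: 15.3
tcp_pos: [0.5057, 0.144, 0.3016]
orientation: [-1.827, -2.555, 0.001]
contact_force: [1.2, -1.0, -4.6]
grip_width: 0.0111
gripper_force: 68.5
clock: 15.8
tcp_pos: [0.5823, 0.17, 0.3303]
orientation: [-1.827, -2.555, 0.002]
contact_force: [0.2, -0.3, -4.8]
grip_width: 0.0114
gripper_force: 69.1
clock: 16.3
tcp_pos: [0.5812, 0.1697, 0.3299]
orientation: [1.692, 2.366, 0.419]
contact_force: [0.1, -0.0, -4.1]
grip_width: 0.0112
gripper_force: 70.6
[ 0.01412764  0.13458108 -0.45438341  1.85292869  0.12638624  0.82163526
 -0.16710317]
```

```bash
python3 -m crank '[[[0,0,0],[-0.07,0,0]],[[0,0,0],[-0.07,0,0]],[[0,0,0],[-0.07,0,0]],[[0,0,0],[-0.07,0,0]],[[0,0,0],[-0.07,0,0]]]'
python3 -m crank '[[[0,0,0],[-0.06,0,0]],[[0,0,0],[-0.025,0,0]],[[0,0,0],[0,0,0]],[[0,0,0],[0,0,0]],[[0,0,0],[0,0,0]]]'
python3 - <<'E'
from h import *
o=monitor.get_obs();M=R.from_rotvec(o['orientation']).as_matrix();print(M.round(3),o['joints'],np.degrees(np.arccos(-M[2,2])))
c=o['tcp_pos']+M[:,2]*.02;print("slab centre",c)
p,P=cloud("scene");cv2.imwrite("pics/s2.png",p[:,:,::-1])
d=P-c;g=p.astype(int);m=(np.linalg.norm(d,axis=-1)<.08)&(d@M[:,2]>0.005)&(d@M[:,2]<.06)&(abs(d@M[:,0])<.045)&(abs(d@M[:,1])<.02)
q=P[m];print(len(q))
if len(q)>30:
    q=q-q.mean(0);n=np.linalg.svd(q,full_matrices=False)[2][2];print("slab normal",n)
E
```

```text
clock: 16.8
tcp_pos: [0.5809, 0.1695, 0.3295]
orientation: [1.528, 2.136, 0.779]
contact_force: [0.1, 0.9, -4.5]
grip_width: 0.0111
gripper_force: 70.7
clock: 17.3
tcp_pos: [0.5825, 0.1701, 0.3306]
orientation: [1.485, 2.076, 0.859]
contact_force: [-0.4, -0.3, -3.8]
grip_width: 0.0112
gripper_force: 70.7
[[-0.323  0.67   0.669]
 [ 0.946  0.229  0.228]
 [-0.     0.706 -0.708]] [ 0.04490172 -0.00975715 -0.45631694  2.18019035  0.28864067  0.19546803
 -0.34492455] 44.9468056806344
slab centre [0.59586218 0.17468041 0.31640057]
1296
slab normal [0.73950628 0.23619749 0.63035006]
```

View pics/s2.png

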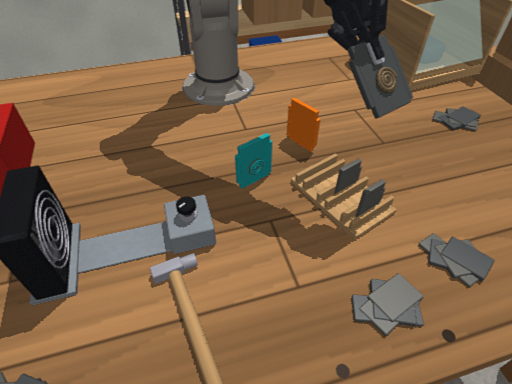

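The scene view shows the slab held at (378,78), fossil side obliquely up and top edge uppermost. The small slabs, hammer and look-alikes haven't moved. I'll check the tilt on the flat stone only.

Run:
```python
from h import *
o=monitor.get_obs();M=R.from_rotvec(o['orientation']).as_matrix();c=o['tcp_pos']+M[:,2]*.02
for n in("scene","top"):
    p,P=cloud(n);d=(P-c)@M
    m=(abs(d[...,0])<.045)&(d[...,2]>-.01)&(d[...,2]<.055)&(abs(d[...,1])<.02)&(np.hypot(d[...,0],d[...,2]-.0105)>.027)
    q=d[m]
    if len(q)<50: print(n,len(q));continue
    for _ in range(5):
        C=q.mean(0);nn=np.linalg.svd(q-C,full_matrices=False)[2][2];e=abs((q-C)@nn);q=q[e<max(.002,np.percentile(e,0))]
    w=M@nn*np.sign(nn[1]);print(n,len(q),C.round(4),"elev",np.degrees(np.arcsin(w[2])))
```

```text
scene 904 [-0.0021  0.005   0.0283] elev 44.839949545932114
top 552 [-0.0087  0.0059  0.0312] elev 44.843172237689245
```

The slab is tilted 44.8° and its centre is 0.316 m up. I let it settle, then hand in.

```bash
python3 -m crank '[[[0,0,0],[0,0,0]],[[0,0,0],[0,0,0]],[[0,0,0],[0,0,0]],[[0,0,0],[0,0,0]],[[0,0,0],[0,0,0]]]'
python3 -c "
from bench import r
print(r.hand_in())"
```

```text
clock: 17.95
tcp_pos: [0.5824, 0.1701, 0.3303]
orientation: [1.485, 2.076, 0.859]
contact_force: [-0.1, -0.3, -4.9]
grip_width: 0.0113
gripper_force: 70.7
the job is handed in; nothing more can be done
None
```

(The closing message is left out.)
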